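Shift change at the scanner battery chargers

ROBOT

A 7-joint arm with a two-finger parallel gripper is mounted at the origin on the work surface; the furniture and walls round the work are solid. World frame = base frame: x ahead of the robot, y to its left, z up, the work surface at z = 0. Lengths are in m, angles in rad, forces in N, time in s.
With the tool pointing down it reaches from about 0.425 to 1.025 m from the base axis. Payload 9.4 kg.
Tool frame: the origin (TCP) lies where the fingers leave the gripper's body, on its centre line; the fingertips stand 73 mm ahead of it and the grasp point (between the pads) lies 54 mm ahead of it; z points along the fingers, y is the line along which they close (so a half turn about z gives the same grasp; the last joint's range is limited). The gripper opens to 85 mm and grips with 20 to 120 N. Pads are 22 mm wide; open, the fingers measure 114 mm over their backs; the gripper's body (76 mm by 85 mm) begins 54 mm behind the grasp point. The pads swing forward as they close: fully open they stand 13 mm farther back than shut.
Start: joints at [1.109, 0.599, -0.003, 1.599, 0.002, 0.943, -0.08], TCP at [0.272, -0.672, 0.304] pointing down, gripper open.
Joint ranges: [-2.57, 2.57], [-0.35, 1.97], [-1.29, 1.29], [0.11, 2.56], [-1.05, 4.19], [0.11, 1.86], [-2.63, 2.63]. Speed limits (rad/s): [2.22, 2.22, 3.01, 3.01, 3.14, 3.14, 3.14].

INTERFACE

Orientations are given as a unit quaternion [w, x, y, z].
In Python, from bench import r gives the robot as it stands.
- The arm moves only by the shell command python3 -m crank 'ROWS'. ROWS is rows parted by semicolons, their numbers by spaces, 1 to 10 of them, each of 7 numbers: the opening from 0.0 (shut) to 1.0 (fully open), then dx, dy, dz in m, then a rotation vector rx, ry, rz in rad; each row is the pose to reach, as a shift and turn from the pose commanded when the command began, along the tool's axes at that moment; what a row does not reach only later rows make up. A row lasts 1/8 s, in which the tool goes at most 0.0625 m and 0.188 rad, less where a joint would pass 70% of its speed; a pose out of reach is approached as far as the arm can. The fingers move at their own pace and stop on an object; the grip force is fixed at half the most. Time passes only in rows, so rows that do not move let the fingers close. It prints the time, the measured TCP pose, the force, the opening and the grip force at its end.
- r.get_state(): the state, without advancing time (a new reading comes with each control period).
- r.camera(name): name is "scene" or "top"; returns a dict with "color" (480x640x3 uint8, red, green, blue), "z_map" (480x640 float32, m along the optical axis (not along the pixel's ray), 0 where there is no reading), "fx", "fy", "cx", "cy" (pixels), "k1" (the pictures are not rectified: a ray, as slopes to the right and down, at radius r is drawn at 1 + k1 r^2 times it, then the intrinsics apply), "origin" and "rotation" of the camera in the world. Camera axes: x right, y up, looking along -z (the intrinsics and any distortion apply to the point x, -y, -z); pixel columns grow to the right and rows downward; lengths in m; the calibration is good to about 2 mm. A picture is of the moment at which its call begins.
- r.finish_job(): hands the job in; it is judged then, once.
The state is a dict: "time_s": time; "joint_pos": joint angles; "qd": joint speeds; "joint_efforts": joint torques, N m; "eef_pos": TCP position; "eef_rot": TCP orientation; "contact_force": force on the tool from outside, world axes, zero at the start; "wrist_torque": the same for the moment, N m; "finger_gap": opening from 0.0 (shut) to 1.0 (fully open); "finger_force": force on a finger pad.
Only numpy, scipy, OpenCV 4.12 (cv2) and the standard library are available. Lean on these libraries where they do the work, as an engineer would, in place of code of your own. Each camera call takes 0.05 s, during which the arm holds its last target. There are 200 camera calls.

TASK

Rotate the scanner batteries for the next shift: put the two full ones (all four gauge bars green) from the chargers into the two wells of the blue ready tray, and put the two flat ones (one red bar) lying on the bench into the chargers that this frees, gold contacts toward the charger's black panel. Leave the half-charged battery (amber bars) in its charger; every battery must end lying flat in its well.

Things in the scene. Friction and masses are not known exactly. Their poses are not given: they have to be found in the camera images.
- full_1: Black scanner battery, 76 x 38 x 22 mm, 0.18 kg. Origin: centre of underside; x along its length, z up (label side). Three gold contacts on the -x end face. Grip across the 38 mm. Gauge of four bars on top near the +x end: all four bars green (full). At the start it lies in charger_1.
- full_2: Black scanner battery, 76 x 38 x 22 mm, 0.18 kg. Origin: centre of underside; x along its length, z up (label side). Three gold contacts on the -x end face. Grip across the 38 mm. Gauge of four bars on top near the +x end: all four bars green (full). At the start it lies in charger_2.
- half: Black scanner battery, 76 x 38 x 22 mm, 0.18 kg. Origin: centre of underside; x along its length, z up (label side). Three gold contacts on the -x end face. Grip across the 38 mm. Gauge of four bars on top near the +x end: two bars amber, two dark (half charged, still charging). It lies in charger_3 and stays there.
- flat_1: Black scanner battery, 76 x 38 x 22 mm, 0.18 kg. Origin: centre of underside; x along its length, z up (label side). Three gold contacts on the -x end face. Grip across the 38 mm. Gauge of four bars on top near the +x end: one bar red, three dark (flat). At the start it lies loose on the bench, label up.
- flat_2: Black scanner battery, 76 x 38 x 22 mm, 0.18 kg. Origin: centre of underside; x along its length, z up (label side). Three gold contacts on the -x end face. Grip across the 38 mm. Gauge of four bars on top near the +x end: one bar red, three dark (flat). At the start it lies loose on the bench, label up.
- charger_1: Pale grey desk charger, 138 x 68 mm, fixed. Origin: centre of underside; x along its length. Black panel on the -x end (top z 20 mm). Battery well centred at x = +16 mm, y 0, long side along x: floor z = 12 mm, 88 x 48 mm, lip 7 mm high flaring out at 45 degrees. Contacts at the panel end: a battery's +x points like the charger's +x. At the start holds full_1.
- charger_2: Pale grey desk charger, 138 x 68 mm, fixed. Origin: centre of underside; x along its length. Black panel on the -x end (top z 20 mm). Battery well centred at x = +16 mm, y 0, long side along x: floor z = 12 mm, 88 x 48 mm, lip 7 mm high flaring out at 45 degrees. Contacts at the panel end: a battery's +x points like the charger's +x. At the start holds full_2.
- charger_3: Pale grey desk charger, 138 x 68 mm, fixed. Origin: centre of underside; x along its length. Black panel on the -x end (top z 20 mm). Battery well centred at x = +16 mm, y 0, long side along x: floor z = 12 mm, 88 x 48 mm, lip 7 mm high flaring out at 45 degrees. Contacts at the panel end: a battery's +x points like the charger's +x. At the start holds half.
- ready_tray: Blue tray, 108 x 150 mm, 13 mm high, fixed to the bench, empty at the start. Origin: centre of its underside, z up. Two wells side by side, centred at x = 0, y = +40 and y = -40 mm, long side along x: floor at z = 6 mm, 88 x 48 mm, with the same flared 7 mm lip. One battery per well, label up, either way round.
Things that resemble listed ones, but are neither listed nor needed, are in the scene too. What is shaped like the full_2 but turquoise is not meant.

How it is judged:
At the end, for the whole second after the job is handed in: Both full batteries in the tray's wells, both flat ones in the two freed chargers (contacts toward the panel), the half-charged one still in charger_3; each within 9 mm of its well's centre (10 lengthwise in the tray) and 3 mm of its floor, level within 0.1 and in line within 0.2 rad, at rest ((((x of full_1 in the frame of ready_tray between -0.01 and 0.01 m and y of full_1 in the frame of ready_tray between 0.031 and 0.049 m and z of full_1 in the frame of ready_tray between 0.003 and 0.009 m and angle between the x axis of full_1 and the x axis of ready_tray, either way round below 0.2 rad and angle between full_1's own z axis and vertical below 0.1 rad) and (x of full_2 in the frame of ready_tray between -0.01 and 0.01 m and y of full_2 in the frame of ready_tray between -0.049 and -0.031 m and z of full_2 in the frame of ready_tray between 0.003 and 0.009 m and angle between the x axis of full_2 and the x axis of ready_tray, either way round below 0.2 rad and angle between full_2's own z axis and vertical below 0.1 rad)) or ((x of full_1 in the frame of ready_tray between -0.01 and 0.01 m and y of full_1 in the frame of ready_tray between -0.049 and -0.031 m and z of full_1 in the frame of ready_tray between 0.003 and 0.009 m and angle between the x axis of full_1 and the x axis of ready_tray, either way round below 0.2 rad and angle between full_1's own z axis and vertical below 0.1 rad) and (x of full_2 in the frame of ready_tray between -0.01 and 0.01 m and y of full_2 in the frame of ready_tray between 0.031 and 0.049 m and z of full_2 in the frame of ready_tray between 0.003 and 0.009 m and angle between the x axis of full_2 and the x axis of ready_tray, either way round below 0.2 rad and angle between full_2's own z axis and vertical below 0.1 rad))) and (((x of flat_1 in the frame of charger_1 between 0.007 and 0.025 m and y of flat_1 in the frame of charger_1 between -0.009 and 0.009 m and z of flat_1 in the frame of charger_1 between 0.009 and 0.015 m and angle between the x axis of flat_1 and the x axis of charger_1, either way round below 0.2 rad and angle between flat_1's own z axis and vertical below 0.1 rad and x of charger_1 in the frame of flat_1 below -0.005 m) and (x of flat_2 in the frame of charger_2 between 0.007 and 0.025 m and y of flat_2 in the frame of charger_2 between -0.009 and 0.009 m and z of flat_2 in the frame of charger_2 between 0.009 and 0.015 m and angle between the x axis of flat_2 and the x axis of charger_2, either way round below 0.2 rad and angle between flat_2's own z axis and vertical below 0.1 rad and x of charger_2 in the frame of flat_2 below -0.005 m)) or ((x of flat_1 in the frame of charger_2 between 0.007 and 0.025 m and y of flat_1 in the frame of charger_2 between -0.009 and 0.009 m and z of flat_1 in the frame of charger_2 between 0.009 and 0.015 m and angle between the x axis of flat_1 and the x axis of charger_2, either way round below 0.2 rad and angle between flat_1's own z axis and vertical below 0.1 rad and x of charger_2 in the frame of flat_1 below -0.005 m) and (x of flat_2 in the frame of charger_1 between 0.007 and 0.025 m and y of flat_2 in the frame of charger_1 between -0.009 and 0.009 m and z of flat_2 in the frame of charger_1 between 0.009 and 0.015 m and angle between the x axis of flat_2 and the x axis of charger_1, either way round below 0.2 rad and angle between flat_2's own z axis and vertical below 0.1 rad and x of charger_1 in the frame of flat_2 below -0.005 m))) and x of half in the frame of charger_3 between 0.007 and 0.025 m and y of half in the frame of charger_3 between -0.009 and 0.009 m and z of half in the frame of charger_3 between 0.009 and 0.015 m and angle between the x axis of half and the x axis of charger_3, either way round below 0.2 rad and angle between half's own z axis and vertical below 0.1 rad and x of charger_3 in the frame of half below -0.005 m and linear speed of each of full_1, full_2, half, flat_1, flat_2 below 0.02 m/s); the robot touches nothing.
It fails at once if the half-charged battery is taken out of its charger or knocked about (distance of half from where it was at the start of the episode above 0.02 m).
It also fails if it takes over 99 s, if anything falls off the work surface, if the arm or the gripper's body presses on something with over 40 N, if the wrist force passes 120 N, or if a joint passes its speed limit or range.

## Working session

There is one attempt and no reset: what is moved stays moved. The work goes in short steps, Python scripts to look and compute and a shell command to move; the robot and the scene stay as the last step left them, time stands still between calls to the robot, and variables do not carry over. Pictures are saved under pics/ and viewed, at most 14 in all, crops included, and the job is handed in when it is done.

```bash
ls; mkdir -p pics; python3 - <<'E'
from bench import r
import cv2,numpy as np
for n in("top","scene"):
    c=r.camera(n); cv2.imwrite(f"pics/{n}0.png",c["color"][:,:,::-1]); np.savez(f"{n}0.npz",**c)
    print(n,{k:c[k] for k in c if k not in("color","z_map")})
print(r.get_state())
E
```

```text
pics
top {'fx': 473.9704123948845, 'fy': 473.9704123948845, 'cx': 324.2690119535442, 'cy': 241.62944096795076, 'k1': -0.03354122707791694, 'origin': array([ 0.41327127, -0.04010796,  1.07101913]), 'rotation': array([-0.69623173, -0.04254477,  0.0382726 ,  0.71553234])}
scene {'fx': 605.578052879459, 'fy': 605.578052879459, 'cx': 330.11796482557287, 'cy': 241.85499020249745, 'k1': -0.11929234524997875, 'origin': array([0.07736086, 0.59954285, 0.9441878 ]), 'rotation': array([-0.2621204 , -0.10611509,  0.3287999 ,  0.90106776])}
{'time_s': 0.1, 'joint_pos': array([ 1.10928627,  0.6000624 , -0.00255388,  1.60000543,  0.00181351,
        0.94288013, -0.07978695]), 'qd': array([ 6.35232722e-04, -8.59343163e-04, -5.05287397e-05,  1.17137317e-03,
       -1.68714304e-04,  3.56333501e-04, -3.14512417e-04]), 'joint_efforts': array([ 6.15369208e-03, -7.77988601e+01,  1.56997114e+00, -2.58626854e+01,
        1.25764118e-02,  5.46957293e-03,  5.61452998e-05]), 'eef_pos': array([ 0.27204548, -0.67170928,  0.30310648]), 'eef_rot': array([-6.48374836e-04,  9.81538535e-01,  1.91263289e-01, -1.93456165e-04]), 'contact_force': array([ 0.3173039 ,  0.86401943, -0.16388259]), 'wrist_torque': array([-0.00809057, -0.00578901, -0.01647392]), 'finger_force': 0.0, 'finger_gap': 0.999846680346966}
```

View pics/top0.png

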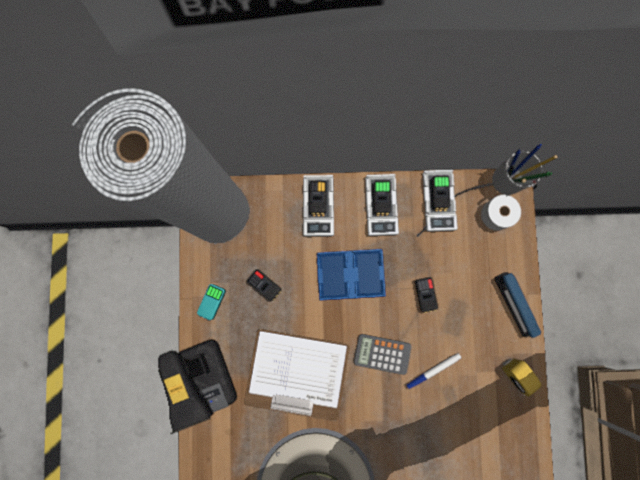

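View pics/scene0.png

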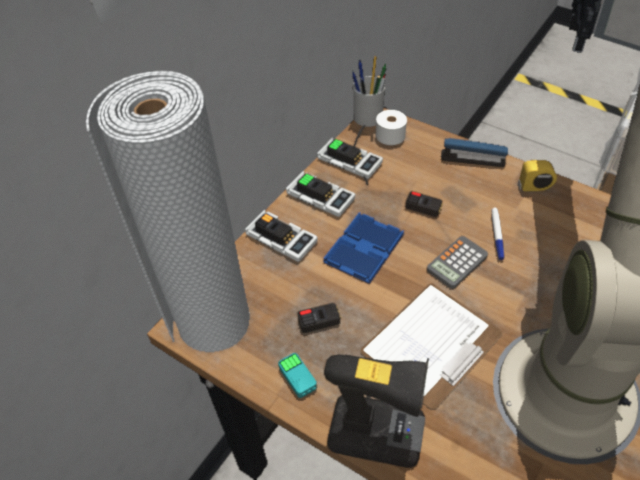

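The top view shows the chargers at (318,205) amber, (381,205) green and (440,200) green, with their panels toward the robot. The tray is at (351,275), and the flat batteries are at (264,284) and (426,294) with their red ends at the top. The turquoise decoy is at (211,300).

```bash
cat > h.py <<'E'
import numpy as np,cv2
from scipy.spatial.transform import Rotation as R
def cam(c):
    q=c["rotation"]; return R.from_quat([q[1],q[2],q[3],q[0]]).as_matrix()
def rays(c,uv):
    uv=np.asarray(uv,float).reshape(-1,2); d=(uv-[c["cx"],c["cy"]])/[c["fx"],c["fy"]]
    s=d.copy()
    for _ in range(8): s=d/(1+c["k1"]*(s**2).sum(1,keepdims=True))
    return np.c_[s[:,0],-s[:,1],-np.ones(len(s))]@cam(c).T
def onplane(c,uv,z):
    w=rays(c,uv); return c["origin"]+w*((z-c["origin"][2])/w[:,2])[:,None]
def cloud(c):
    v,u=np.mgrid[:480,:640]; w=rays(c,np.c_[u.ravel(),v.ravel()])
    return (c["origin"]+w*np.asarray(c["z_map"],float).reshape(-1,1)).reshape(480,640,3)
def rect(P):
    (a,b),(w,h),t=cv2.minAreaRect((P[:,:2]*1000).astype(np.float32))
    if w<h: w,h,t=h,w,t+90
    return np.array([a/1000,b/1000]),w,h,(t+90)%180-90
E
python3 - <<'E'
from h import *
np.set_printoptions(precision=4,suppress=True)
for n in("top","scene"):
    c=dict(np.load(n+"0.npz")); W=cloud(c); hsv=cv2.cvtColor(c["color"],cv2.COLOR_RGB2HSV)
    H,S,V=cv2.split(hsv); print(n)
    ws=(W[...,0]>.35)&(W[...,0]<.85)&(abs(W[...,1])<.4)&(c["z_map"]>0)
    def comp(m,z,lab,a0=40,a1=9000):
        N,L,st,ce=cv2.connectedComponentsWithStats(m.astype(np.uint8))
        for i in range(1,N):
            if a0<st[i,4]<a1:
                k=cv2.findContours((L==i).astype(np.uint8),cv2.RETR_EXTERNAL,cv2.CHAIN_APPROX_NONE)[0][0].reshape(-1,2)
                print(lab,ce[i].round(),st[i,4],"zmed %.4f"%np.median(W[...,2][L==i]),*rect(onplane(c,k,z)))
    Z=W[...,2]
    comp(ws&(Z>.026)&(Z<.042),.034,"hi",150,3000)
    comp(ws&(Z>.014)&(Z<.026)&(V<75),.022,"lowdark",150,3000)
    comp(ws&(H>100)&(H<125)&(S>120),.013,"blue",400)
    comp(ws&(S<50)&(V>130)&(Z<.024),.019,"grey",150)
    for l,m,z in(("green",(H>45)&(H<70)&(S>120)&(V>120),.034),("red",((H<6)|(H>174))&(S>150)&(V>110),.022),("amber",(H>10)&(H<25)&(S>180)&(V>150),.034)): comp(ws&m&(Z<.06),z,l,12,600)
c=dict(np.load("top0.npz"));im=c["color"][160:310,230:470,::-1]
cv2.imwrite("pics/crop.png",cv2.resize(im,None,fx=3.3,fy=3.3,interpolation=cv2.INTER_CUBIC))
E
```

```text
top
hi [352. 158.] 549 zmed 0.0342 [ 0.7199 -0.1007] 600.1409301757812 7.731490612030029 89.77042388916016
hi [441. 191.] 540 zmed 0.0327 [ 0.638  -0.2988] 75.72702026367188 35.83871078491211 -3.1405258178710938
hi [318. 196.] 555 zmed 0.0328 [ 0.6342 -0.0241] 74.89794158935547 35.792198181152344 -1.56683349609375
hi [382. 196.] 566 zmed 0.0329 [ 0.6301 -0.1678] 75.14276885986328 37.86602783203125 -2.261505126953125
lowdark [264. 286.] 498 zmed 0.0211 [0.4422 0.1017] 72.3989028930664 37.945457458496094 49.23100280761719
lowdark [426. 297.] 395 zmed 0.0209 [ 0.4117 -0.2563] 70.52606201171875 36.453269958496094 9.925699234008789
blue [350. 274.] 3039 zmed 0.0066 [ 0.4606 -0.0917] 146.16844177246094 104.09374237060547 -88.2202216386795
grey [440. 201.] 813 zmed 0.0164 [ 0.6227 -0.2986] 138.91134643554688 69.76020812988281 0.7029285430908203
grey [319. 205.] 799 zmed 0.0163 [ 0.6182 -0.0233] 137.51988220214844 68.11931610107422 -1.661865234375
grey [382. 204.] 826 zmed 0.0166 [ 0.6162 -0.1672] 138.9832000732422 68.9267807006836 0.21481958031654358
green [441. 181.] 122 zmed 0.0338 [ 0.66
[... 1793 characters left out ...]
14 [0.3127 0.3281] 157.79478454589844 86.95399475097656 32.68975830078125
grey [230. 471.] 479 zmed -0.7711 [0.3989 0.4119] 61.95355987548828 40.11796188354492 33.41947937011719
green [335. 144.] 83 zmed 0.0324 [ 0.6617 -0.2973] 31.707033157348633 21.270374298095703 89.3480453491211
green [305. 179.] 93 zmed 0.0336 [ 0.6548 -0.1643] 30.198766708374023 20.149782180786133 88.54950714111328
green [290. 362.] 181 zmed 0.0212 [0.4243 0.219 ] 29.760616302490234 20.045856475830078 65.96004486083984
red [416. 194.] 30 zmed 0.0202 [ 0.4362 -0.2622] 20.72719383239746 9.418644905090332 6.041228294372559
red [305. 312.] 45 zmed 0.0211 [0.4658 0.1139] 20.86865997314453 8.243932723999023 54.20542907714844
```

View pics/crop.png

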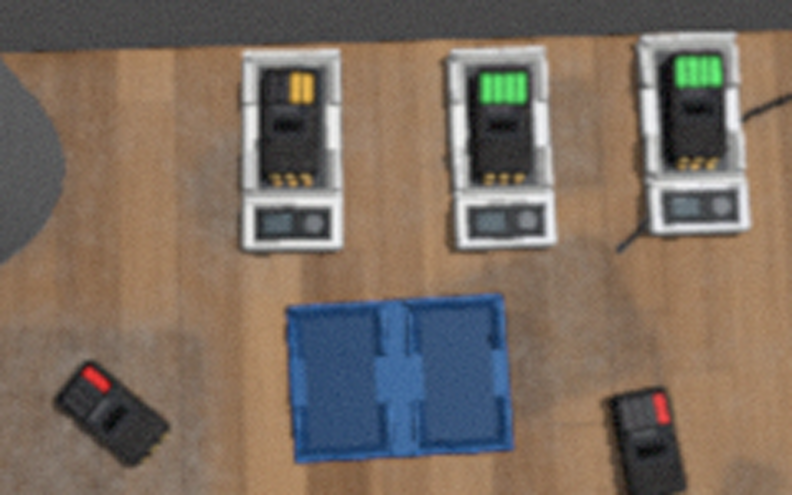

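```bash
cat > go.py <<'E'
import sys; from h import *; from bench import r
# go.py x y z yawdeg [x y z yawdeg ...]: shift and turn, in present tool axes, to each target
s=r.get_state(); q=s["eef_rot"]; T=R.from_quat([q[1],q[2],q[3],q[0]]); p=s["eef_pos"]
a=list(map(float,sys.argv[1:]))
for i in range(0,len(a),4):
    t=R.from_euler("z",a[i+3],degrees=True)*R.from_euler("x",180,degrees=True)
    d=T.inv().apply(np.array(a[i:i+3])-p); w=(T.inv()*t).as_rotvec()
    print(*d.round(4),"|",*w.round(3),"| rows %.1f"%max(np.linalg.norm(d)/.0625,np.linalg.norm(w)/.188))
E
python3 go.py .638 -.299 .2 0
```

```text
0.4791 -0.2079 0.1033 | -0.001 0.0 0.385 | rows 8.5
```

```bash
python3 -m crank '1 .479 -.208 .05 0 0 .385;1 .479 -.208 .05 0 0 .385;1 .479 -.208 .05 0 0 .385;1 .479 -.208 .05 0 0 .385;1 .479 -.208 .05 0 0 .385;1 .479 -.208 .1 0 0 .385;1 .479 -.208 .1 0 0 .385;1 .479 -.208 .1 0 0 .385;1 .479 -.208 .1 0 0 .385;1 .479 -.208 .1 0 0 .385'; python3 go.py .638 -.299 .2 0 .638 -.299 .09 0
```

```text
time_s: 1.35
eef_pos: [0.64, -0.2952, 0.2019]
eef_rot: [-0.001, 1.0, 0.003, -0.001]
contact_force: [-0.8, -0.7, -0.1]
finger_gap: 0.997
finger_force: 0.0
-0.002 0.0038 0.0019 | -0.003 0.002 0.006 | rows 0.1
-0.0018 0.0041 0.1119 | -0.003 0.002 0.006 | rows 1.8
```

```bash
python3 -m crank '1 0 0 .06 0 0 0;1 0 0 .1 0 0 0;1 0 0 .113 0 0 0;1 0 0 .113 0 0 0;1 0 0 .113 0 0 0;1 0 0 .113 0 0 0'; python3 - <<'E'
from bench import r
import cv2
c=r.camera("scene"); cv2.imwrite("pics/a1.png",cv2.resize(c["color"][60:260,220:480,::-1],None,fx=3,fy=3))
E
python3 go.py .638 -.299 .09 0
```

```text
time_s: 2.1
eef_pos: [0.6387, -0.2998, 0.0926]
eef_rot: [0.0, 1.0, -0.0, 0.001]
contact_force: [0.1, -0.5, 0.5]
finger_gap: 0.997
finger_force: 0.0
-0.0006 -0.0007 0.0024 | 0.001 -0.002 -0.0 | rows 0.0
```

View pics/a1.png

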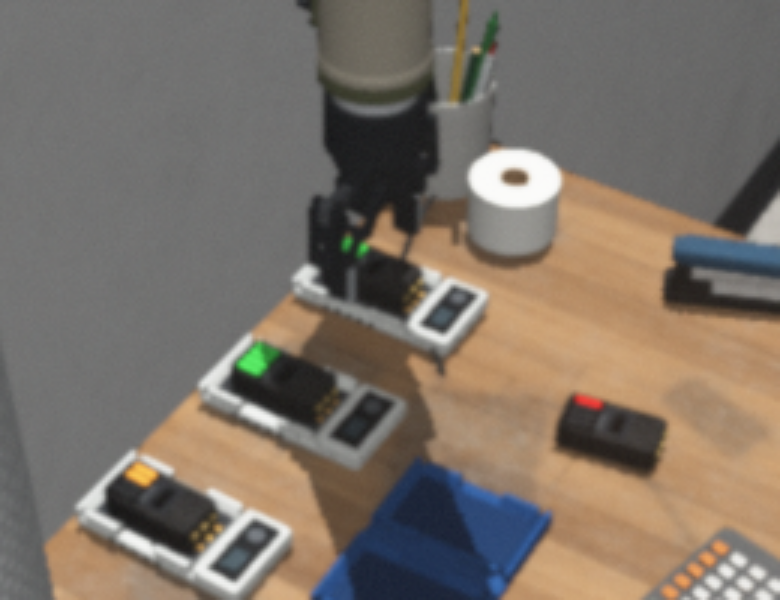

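The fingers straddle the battery in the right-hand charger (green bars at about (350,245) in the crop). I'm closing now.

```bash
python3 -m crank '1 0 0 .002 0 0 0;0 0 0 .002 0 0 0;0 0 0 .002 0 0 0;0 0 0 .002 0 0 0;0 0 0 .002 0 0 0;0 0 0 .002 0 0 0;0 0 0 .002 0 0 0;0 0 0 .002 0 0 0'; python3 go.py .638 -.299 .2 0 .462 -.1317 .2 1.8
```

```text
time_s: 3.15
eef_pos: [0.6382, -0.2995, 0.0891]
eef_rot: [0.0, 1.0, -0.0, 0.0]
contact_force: [-0.1, -0.6, 6.2]
finger_gap: 0.429
finger_force: 62.1
-0.0001 -0.0005 -0.1109 | 0.0 -0.0 -0.0 | rows 1.8
-0.1762 -0.1677 -0.111 | 0.0 -0.0 -0.032 | rows 4.3
```

```bash
python3 -m crank '0 0 0 -.06 0 0 0;0 -.02 -.02 -.08 0 0 0;0 -.176 -.168 -.08 0 0 -.032;0 -.176 -.168 -.08 0 0 -.032;0 -.176 -.168 -.08 0 0 -.032;0 -.176 -.168 -.08 0 0 -.032;0 -.176 -.168 -.08 0 0 -.032;0 -.176 -.168 -.08 0 0 -.032;0 -.176 -.168 -.08 0 0 -.032'; python3 go.py .462 -.1317 .0845 1.8
```

```text
time_s: 4.28
eef_pos: [0.4629, -0.1321, 0.1687]
eef_rot: [0.0, 1.0, 0.015, 0.0]
contact_force: [-0.4, -0.6, -2.4]
finger_gap: 0.424
finger_force: 61.3
-0.0009 -0.0005 0.0842 | 0.0 -0.001 -0.0 | rows 1.3
```

```bash
python3 -m crank '0 0 0 .05 0 0 0;0 0 0 .084 0 0 0;0 0 0 .084 0 0 0;0 0 0 .084 0 0 0;.7 0 0 .084 0 0 0;.7 0 0 .084 0 0 0;.7 0 0 .084 0 0 0;.7 0 0 .03 0 0 0;.7 0 0 -.03 0 0 0;.7 0 0 -.03 0 0 0'; python3 go.py .6305 -.1678 .16 0 .6305 -.1678 .09 0
```

```text
time_s: 5.52
eef_pos: [0.4634, -0.1317, 0.2028]
eef_rot: [0.001, 1.0, 0.016, 0.004]
contact_force: [1.0, 0.1, -0.9]
finger_gap: 0.7
finger_force: 0.0
0.1656 0.0413 0.0441 | 0.001 -0.007 0.032 | rows 2.8
0.165 0.0412 0.1141 | 0.001 -0.007 0.032 | rows 3.3
```

```bash
python3 -m crank '1 .167 .041 0 0 0 .032;1 .167 .041 .0 0 0 .032;1 .167 .041 .02 0 0 .032;1 .167 .041 .04 0 0 .032;1 .167 .041 .04 0 0 .032;1 .167 .041 .09 0 0 .032;1 .167 .041 .109 0 0 .032;1 .167 .041 .109 0 0 .032;1 .167 .041 .109 0 0 .032;1 .167 .041 .109 0 0 .032'; python3 go.py .6305 -.1678 .09 0; python3 - <<'E'
from bench import r
import cv2,numpy as np
c=r.camera("scene"); cv2.imwrite("pics/b1.png",cv2.resize(c["color"][110:310,220:480,::-1],None,fx=3,fy=3))
E
```

```text
time_s: 6.78
eef_pos: [0.6309, -0.1672, 0.0914]
eef_rot: [0.0, 1.0, -0.0, 0.001]
contact_force: [0.2, 0.5, 0.0]
finger_gap: 1.005
finger_force: 0.0
-0.0004 0.0006 0.0014 | 0.0 -0.002 -0.0 | rows 0.0
```

View pics/b1.png

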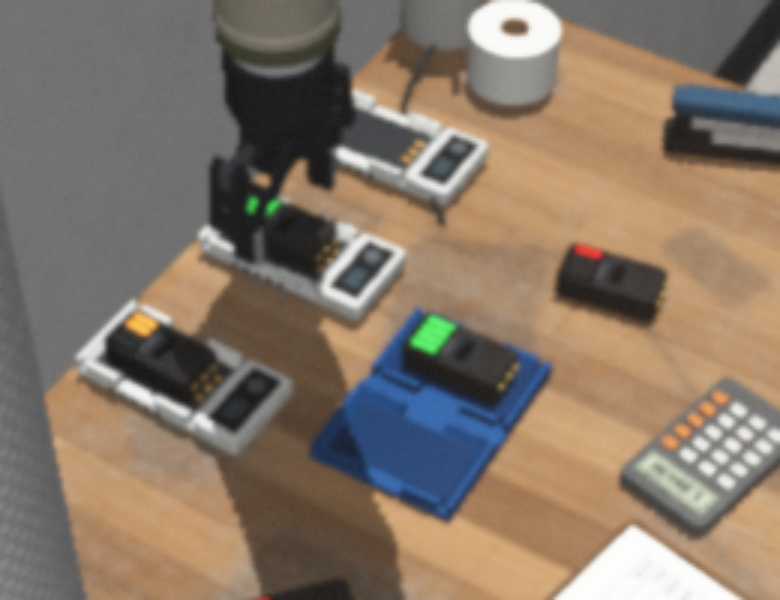

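The first full battery lies flat in the tray's right well, at crop (465,355). The gripper now straddles the second one at (280,225).

```bash
python3 -m crank '1 0 0 .002 0 0 0;0 0 0 .002 0 0 0;0 0 0 .002 0 0 0;0 0 0 .002 0 0 0;0 0 0 .002 0 0 0;0 0 0 .002 0 0 0;0 0 0 .002 0 0 0;0 0 0 -.05 0 0 0;0 0 0 -.08 0 0 0;0 0 0 -.08 0 0 0'; python3 go.py .4595 -.0517 .17 1.8
```

```text
time_s: 8.07
eef_pos: [0.6312, -0.1673, 0.1718]
eef_rot: [0.0, 1.0, -0.0, 0.002]
contact_force: [-0.4, 0.0, -2.6]
finger_gap: 0.429
finger_force: 61.4
-0.1717 -0.1155 0.0011 | 0.001 -0.004 -0.032 | rows 3.3
```

```bash
python3 -m crank '0 -.171 -.116 0 0 0 -.032;0 -.171 -.116 0 0 0 -.032;0 -.171 -.116 0 0 0 -.032;0 -.171 -.116 0 0 0 -.032;0 -.171 -.116 0 0 0 -.032;0 -.171 -.116 0 0 0 -.032;0 -.171 -.116 0.05 0 0 -.032;0 -.171 -.116 0.085 0 0 -.032;0 -.171 -.116 0.085 0 0 -.032;0 -.171 -.116 0.085 0 0 -.032';python3 go.py .4595 -.0517 .0845 1.8
python3 -m crank '.7 0 0 0 0 0 0;.7 0 0 0 0 0 0;.7 0 0 0 0 0 0;.7 0 0 -.06 0 0 0;.7 0 0 -.11 0 0 0;.7 0 0 -.11 0 0 0;.7 0 0 -.11 0 0 0'; python3 go.py .441 .1006 .17 49 .441 .1006 .08 49
```

```text
time_s: 9.32
eef_pos: [0.4606, -0.052, 0.0836]
eef_rot: [0.0, 1.0, 0.015, 0.0]
contact_force: [0.5, 0.8, -2.1]
finger_gap: 0.43
finger_force: 63.2
-0.0011 -0.0003 -0.0009 | 0.001 0.0 -0.001 | rows 0.0
time_s: 10.2
eef_pos: [0.4593, -0.0506, 0.1949]
eef_rot: [-0.0, 1.0, 0.016, 0.0]
contact_force: [-0.8, -0.1, -0.5]
finger_gap: 0.702
finger_force: 0.0
-0.0134 -0.1517 0.0249 | 0.0 -0.001 -0.823 | rows 4.4
-0.0135 -0.1517 0.1149 | 0.0 -0.001 -0.823 | rows 4.4
```

```bash
python3 -m crank '1 -.013 -.152 0 0 0 -.823;1 -.013 -.152 0 0 0 -.823;1 -.013 -.152 0 0 0 -.823;1 -.013 -.152 0 0 0 -.823;1 -.013 -.152 0 0 0 -.823;1 -.013 -.152 .05 0 0 -.823;1 -.013 -.152 .09 0 0 -.823;1 -.013 -.152 .09 0 0 -.823;1 -.013 -.152 .09 0 0 -.823'; python3 go.py .441 .1006 .078 49; python3 - <<'E'
from bench import r
import cv2,numpy as np
c=r.camera("scene"); cv2.imwrite("pics/c1.png",cv2.resize(c["color"][200:400,220:480,::-1],None,fx=3,fy=3))
E
```

```text
time_s: 11.32
eef_pos: [0.4412, 0.1001, 0.105]
eef_rot: [-0.0, 0.91, 0.414, -0.001]
contact_force: [-0.2, -0.5, 0.4]
finger_gap: 1.004
finger_force: 0.0
0.0003 -0.0005 0.027 | -0.001 0.001 -0.001 | rows 0.4
```

View pics/c1.png

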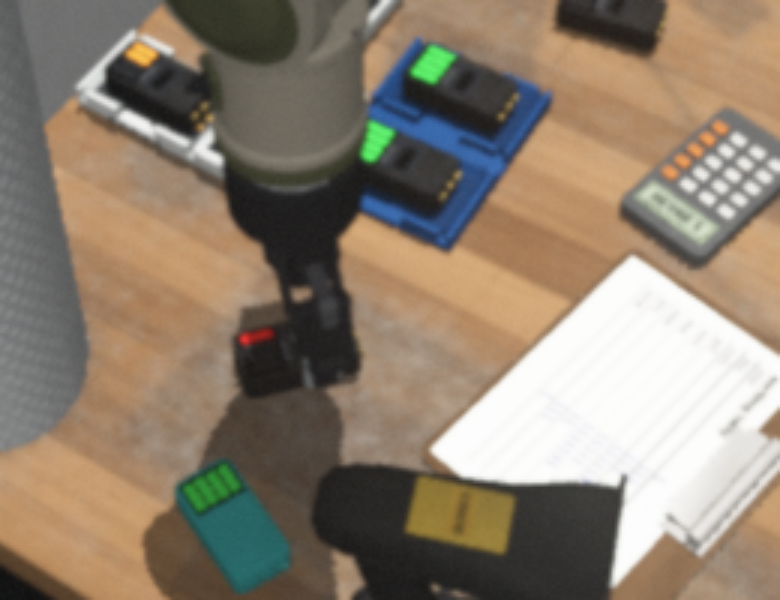

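Both full batteries lie in the tray, and the gripper is over flat_1 at crop (295,355), aligned with it. I'm grasping it.

```bash
python3 -m crank '1 0 0 .027 0 0 0;1 0 0 .027 0 0 0;0 0 0 .027 0 0 0;0 0 0 .027 0 0 0;0 0 0 .027 0 0 0;0 0 0 .027 0 0 0;0 0 0 .027 0 0 0;0 0 0 -.03 0 0 0;0 0 0 -.07 0 0 0;0 0 0 -.07 0 0 0'; python3 go.py .632 -.1673 .175 0
```

```text
time_s: 12.62
eef_pos: [0.4422, 0.1012, 0.1778]
eef_rot: [0.0, 0.911, 0.413, 0.003]
contact_force: [-0.3, -0.2, -2.0]
finger_gap: 0.425
finger_force: 62.3
-0.0771 0.3196 0.0031 | 0.0 -0.006 0.852 | rows 5.3
```

```bash
python3 -m crank '0 -.077 .32 0 0 0 .852;0 -.077 .32 0 0 0 .852;0 -.077 .32 0 0 0 .852;0 -.077 .32 0 0 0 .852;0 -.077 .32 0 0 0 .852;0 -.077 .32 0 0 0 .852;0 -.077 .32 0 0 0 .852;0 -.077 .32 0 0 0 .852'; python3 go.py .632 -.1673 .09 0; python3 - <<'E'
from bench import r
import cv2,numpy as np
c=r.camera("scene"); cv2.imwrite("pics/d1.png",cv2.resize(c["color"][110:310,220:480,::-1],None,fx=3,fy=3))
E
```

```text
time_s: 13.62
eef_pos: [0.6315, -0.1661, 0.1741]
eef_rot: [-0.001, 1.0, 0.001, -0.001]
contact_force: [0.9, 0.7, -2.0]
finger_gap: 0.426
finger_force: 62.2
0.0006 0.0014 0.0841 | -0.002 0.001 0.003 | rows 1.3
```

View pics/d1.png

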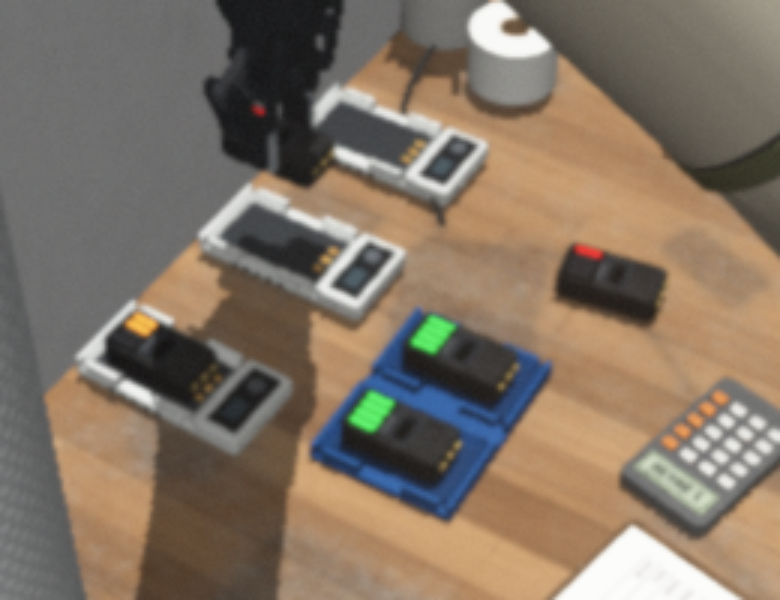

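flat_1 is held level, with its contacts toward the panel, above the empty middle charger at crop (290,245). I'm lowering it and letting go.

```bash
python3 -m crank '0 0 0 .05 0 0 0;0 0 0 .084 0 0 0;0 0 0 .084 0 0 0;0 0 0 .084 0 0 0;.7 0 0 .084 0 0 0;.7 0 0 .084 0 0 0;.7 0 0 .084 0 0 0;.7 0 0 .03 0 0 0;.7 0 0 -.02 0 0 0;.7 0 0 -.02 0 0 0'; python3 go.py .4102 -.2566 .17 10
```

```text
time_s: 14.92
eef_pos: [0.6336, -0.1687, 0.1987]
eef_rot: [0.001, 1.0, 0.001, 0.003]
contact_force: [0.7, 1.3, -1.2]
finger_gap: 0.697
finger_force: 0.0
-0.2238 0.0873 0.0275 | 0.002 -0.006 -0.172 | rows 3.9
```

```bash
python3 -m crank '1 -.223 .088 0 0 0 -.173;1 -.223 .088 0 0 0 -.173;1 -.223 .088 0 0 0 -.173;1 -.223 .088 0 0 0 -.173;1 -.223 .088 0 0 0 -.173;1 -.223 .088 0.05 0 0 -.173;1 -.223 .088 0.085 0 0 -.173;1 -.223 .088 0.085 0 0 -.173;1 -.223 .088 0.085 0 0 -.173'; python3 go.py .4102 -.2566 .078 10; python3 - <<'E'
from bench import r
import cv2,numpy as np
c=r.camera("scene"); cv2.imwrite("pics/e1.png",cv2.resize(c["color"][110:310,220:480,::-1],None,fx=3,fy=3))
E
```

```text
time_s: 16.05
eef_pos: [0.4098, -0.2567, 0.1104]
eef_rot: [0.0, 0.996, 0.087, -0.0]
contact_force: [0.0, -0.7, 1.0]
finger_gap: 1.004
finger_force: 0.0
0.0004 -0.0001 0.0324 | 0.0 0.0 0.001 | rows 0.5
```

View pics/e1.png

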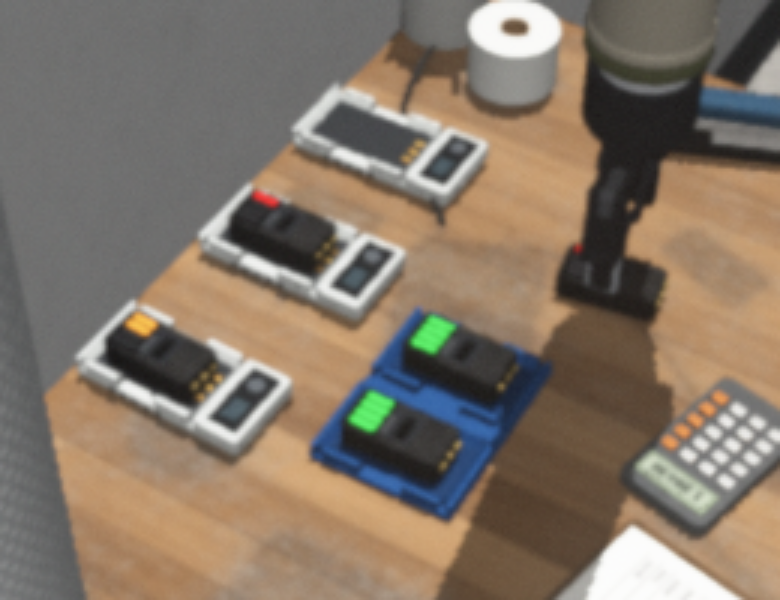

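flat_1 is seated in the middle charger at crop (285,230), and the gripper is lined up over flat_2 at (610,285).

```bash
python3 -m crank '1 0 0 .032 0 0 0;1 0 0 .032 0 0 0;0 0 0 .032 0 0 0;0 0 0 .032 0 0 0;0 0 0 .032 0 0 0;0 0 0 .032 0 0 0;0 0 0 .032 0 0 0;0 0 0 -.03 0 0 0;0 0 0 -.065 0 0 0;0 0 0 -.065 0 0 0'; python3 go.py .6387 -.2988 .175 0
```

```text
time_s: 17.35
eef_pos: [0.4104, -0.2562, 0.1769]
eef_rot: [0.001, 0.996, 0.088, 0.002]
contact_force: [0.2, -0.4, -2.5]
finger_gap: 0.43
finger_force: 62.4
0.2172 0.0821 0.0027 | 0.002 -0.003 0.177 | rows 3.7
```

```bash
python3 -m crank '0 .217 .082 0 0 0 .174;0 .217 .082 0 0 0 .174;0 .217 .082 0 0 0 .174;0 .217 .082 0 0 0 .174;0 .217 .082 0 0 0 .174;0 .217 .082 0 0 0 .174;0 .217 .082 0 0 0 .174;0 .217 .082 0 0 0 .174'; python3 go.py .6387 -.2988 .09 0
```

```text
time_s: 18.35
eef_pos: [0.6368, -0.2991, 0.175]
eef_rot: [-0.0, 1.0, 0.0, -0.0]
contact_force: [0.1, 0.3, -1.8]
finger_gap: 0.423
finger_force: 62.3
0.0019 -0.0002 0.085 | -0.001 0.0 0.001 | rows 1.4
```

```bash
python3 -m crank '0 .001 0 .05 0 0 0;0 .001 0 .084 0 0 0;0 .001 0 .084 0 0 0;0 .001 0 .084 0 0 0;.7 .001 0 .084 0 0 0;.7 .001 0 .084 0 0 0;.7 .001 0 .084 0 0 0;.7 0 0 .03 0 0 0;.7 0 0 -.02 0 0 0;.7 0 0 -.08 0 0 0'; python3 -m crank '.7 -.1 .3 0 0 0 0;.7 -.1 .3 0 0 0 0;.7 -.1 .3 0 0 0 0;.7 -.1 .3 0 0 0 0;.7 -.1 .3 0 0 0 0;.7 -.1 .3 0 0 0 0;.7 -.1 .3 0 0 0 0'; python3 - <<'E'
from h import *; from bench import r
c=r.camera("top"); W=cloud(c); Z=W[...,2]; V=c["color"].max(2)
for n,lo,hi,z in(("charger",.027,.042,.034),("tray",.02,.036,.028)):
    m=((Z>lo)&(Z<hi)&(V<300)&(W[...,0]>.4)&(W[...,0]<.69)&(W[...,1]>-.36)&(W[...,1]<.05)).astype(np.uint8)
    for k in cv2.findContours(m,cv2.RETR_EXTERNAL,cv2.CHAIN_APPROX_NONE)[0]:
        if cv2.contourArea(k)>150: print(n,*rect(onplane(c,k.reshape(-1,2),z)))
cv2.imwrite("pics/f1.png",cv2.resize(c["color"][160:310,230:470,::-1],None,fx=3.3,fy=3.3,interpolation=cv2.INTER_CUBIC))
E
```

```text
time_s: 19.6
eef_pos: [0.6373, -0.2987, 0.256]
eef_rot: [-0.0, 1.0, 0.001, -0.001]
contact_force: [1.1, -0.3, 0.4]
finger_gap: 0.703
finger_force: 0.0
time_s: 20.48
eef_pos: [0.5376, -0.5995, 0.2546]
eef_rot: [-0.0, 1.0, 0.0, -0.0]
contact_force: [0.0, 1.1, 0.8]
finger_gap: 0.701
finger_force: 0.0
charger [ 0.47072083 -0.05329063] 55.16094970703125 36.315330505371094 1.2417852878570557
charger [ 0.46548969 -0.13299921] 69.43753051757812 36.03847122192383 0.3521333634853363
charger [ 0.63417426 -0.02413253] 74.89387512207031 35.792198181152344 -1.56683349609375
charger [ 0.63238361 -0.16793279] 74.86187744140625 37.97825241088867 -1.5896072387695312
charger [ 0.6380495  -0.29963217] 75.31007385253906 36.518192291259766 -0.41307830810546875
tray [ 0.46332922 -0.05384282] 74.69383239746094 37.38755416870117 -1.5513534545898438
tray [ 0.46335962 -0.13338765] 75.7317886352539 38.103145599365234 1.113709568977356
tray [ 0.63544934 -0.02404002] 75.33332824707031 35.9992790222168 -1.56683349609375
tray [ 0.63253662 -0.16857632] 77.82758331298828 38.114620208740234 -2.2647781372070312
tray [ 0.63919879 -0.3006174 ] 75.50894927978516 40.73495864868164 -1.5528564453125
```

View pics/f1.png

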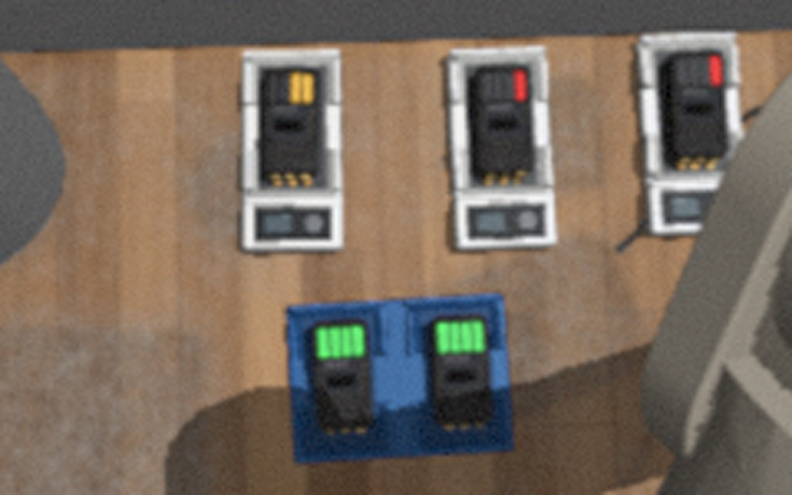

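All five batteries are flat and within about 4 mm of their well centres. The two flat ones are in the chargers at crop (505,120) and (690,105), and the full ones are in the tray.

```bash
python3 -c "
from bench import r
print(r.finish_job())"
```

```text
the job is handed in; nothing more can be done
None
```

I handed the job in at about 20.5 s: both full batteries lie in the tray's wells, both flat ones are in the freed chargers with contacts toward the panel, and the half-charged one was not touched; the hand-in call returned no verdict.

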